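# Click the lawn sprinkler's dial round to the flat-fan nozzle

### The arm

A 6-joint arm with a two-finger parallel gripper is mounted at the origin on the work surface. World frame = base frame: x ahead of the robot, y to its left, z up, the work surface at z = 0. Lengths are in mm, angles in rad, forces in N, time in s.
With the tool pointing down it reaches from about 300 to 775 mm from the base axis. Payload 14.6 kg.
Tool frame: the origin (TCP) lies at the very end of the fingers, on their centre line; the grasp point (between the pads) lies 19 mm behind it; z points along the fingers, y is the direction in which the jaws open and shut (so a half turn about z gives the same grasp; the last joint's range is limited). The gripper opens to 94 mm and grips with 3 to 60 N. Pads are 16 mm wide; open, the fingers measure 119 mm over their backs; the gripper's body (75 mm by 177 mm) begins 78 mm behind the grasp point.
Start: joints at [1.08, 0.3, 1.521, -0, 1.321, -0.067], TCP at [226.171, 501.334, 205.446] pointing down, gripper open.
Joint ranges: [-3.03, 3.03], [-0.79, 2.21], [0.23, 2.52], [-1.04, 4.18], [0, 3.07], [-2.55, 2.55]. Speed limits (rad/s): [2.22, 2.22, 2.57, 3.14, 3.14, 3.14].

### API

Orientations are given as a unit quaternion [x, y, z, w].
In Python, from bench import robot gives the robot as it stands. The module is installed in compiled form; this text tells all that it offers.
- The arm moves only by the tool drive_tool, never from a script. Its argument "commands" is a list of rows, each an object of numbers: "x", "y", "z": the shift along the tool's x, y, z in m; "yaw": the turn about the tool's z in degrees. A call has 1 to 12 rows; each row is the pose to reach, as a shift and turn from the pose commanded when the call began, along the tool's axes at that moment; what a row does not reach only later rows make up. A row lasts 1/10 s, in which the tool goes at most 50 mm and 8.59 degrees, less where a joint would pass 70% of its speed; a pose out of reach is approached as far as the arm can. A call with a gripper value outside its range is refused whole. "gripper" is the opening in per cent of the stroke, from 0 (shut) to 100 (fully open), set as the call begins (left out, the last holds). The fingers move at their own pace and stop on an object; "force" is the grip in N (left out, the last holds). Time passes only in rows, so rows that repeat a pose let the fingers close. It gives the time, the measured TCP pose, the force and the opening at its end, in the units of the state.
- robot.get_obs(): the state, without advancing time (a new reading comes with each control period).
- robot.snapshot(name): name is "scene" or "top" or "wrist"; returns (picture, depth): 384x512x3 uint8, red, green, blue; 384x512 float32, mm along the optical axis (not along the pixel's ray), 0 where there is no reading.
- robot.camera_params(name): a dict with "intrinsics" (3x3 intrinsics, pixels), "view" (4x4, takes a point from world to camera coordinates); the wrist camera has in their place "mount" (4x4, takes a point from camera to tool coordinates, whose origin is the TCP and whose axes are the flange's). Camera axes: x right, y down, z forward; pixel columns grow to the right and rows downward; lengths in mm; the calibration is good to about 2 mm. A picture is of the moment at which its call begins: read the wrist's pose just before it. camera_params takes no time and is no camera call.
- robot.close_job(): hands the job in, once; it reports no verdict.
The state is a dict: "time_s": time; "q": joint angles; "dq": joint speeds; "tau": joint torques, N m; "tcp_pos": TCP position; "ee_rot": TCP orientation; "ft_force": force on the tool from outside, world axes, zero at the start; "moment": the same for the moment, N m; "opening": opening from 0.0 (shut) to 1.0 (fully open).
Only numpy, scipy, OpenCV 4.12 (cv2) and the standard library are available. Lean on these libraries where they do the work, as an engineer would, in place of code of your own. Each camera call takes 0.05 s, during which the arm holds its last target. There are 200 camera calls.

### The job

Set the lawn sprinkler on the bench to its flat-fan pattern: with a fingertip, flick the lobed rim of its dial round until the long bar-shaped nozzle has clicked home over the hose inlet, in line with the arrow. Leave the sprinkler standing where it is, pick nothing up, and do not disturb the other things on the bench.

Things in the scene. Friction and masses are not known exactly. Their poses are not given: they have to be found in the camera images.
- sprinkler: Turret lawn sprinkler, loose, 1.25 kg, slides if pushed with about 6 N. Dark ring sled (180 mm across, 16 mm high) on rubber feet, grey hub (76 mm across, 34 mm high), black dial on top. Origin: on the dial's axis at bench level, z up; its -x axis runs along the hose inlet, a 16 mm grey pipe 24 mm up with a dark arrow on top (34 mm up), ending in a 29 mm brass nut 116 mm from the axis.
- dial (a joint): The dial's angle in rad, positive anticlockwise seen from above; it turns endlessly both ways and clicks into a stop every 0.785 rad (8 a turn). 0 or any whole turn: bar-shaped nozzle over the inlet. Pushing a lobe takes about 1 N, most just before half-way; past half-way it snaps on to the next stop by itself, before half-way it snaps back.
- dial_centre (a point): Centre of the dial's flat top, on its axis, 54 mm above the bench. Black disc 78 mm across, 36 to 54 mm above the bench, with eight round finger lobes (12 mm across, same thickness) on its rim, one outside each nozzle: lobe centres 45 mm, tips 51 mm from the axis, open gaps 22 mm wide between. Beside the rim all is free above the sled, but for the inlet pipe.
- fan_nozzle (a point): Middle of the foot of the flat-fan nozzle on the dial's top face, 26 mm from the axis. It is the only long one: a brass bar 22 mm by 10 mm, 10 mm tall, lying radially, with one straight slit along its top. The other seven brass nozzles, at the same radius every 45 degrees, are round or square, 15 to 16 mm wide, up to 10 mm tall.
- arrow (a point): The place over the inlet, fixed to the sprinkler's body, where the fan nozzle's foot must come: 26 mm from the axis towards the inlet, 54 mm above the bench, in line with the arrow on the pipe.
- twist_nozzle: Brass twist hose nozzle standing upright, 32 mm across, 90 mm tall; origin at its foot. Leave alone.
- connector: Grey plastic hose connector standing upright, 35 mm across, 50 mm tall; origin at its foot. Leave alone.
- washer_tin: Round flat steel tin of rubber washers, 68 mm across, 25 mm tall; origin at its foot. Leave alone.
- pliers: Pliers lying flat, 180 mm long, 12 mm high; origin at bench level. Leave alone.
- tape_measure: Grey tape measure standing on its edge, 70 x 34 mm, 66 mm tall; origin at its foot. Leave alone.
- screw_jar: Jar with a steel lid, 66 mm across, 85 mm tall; origin at its foot. Leave alone.
- screwdriver: Screwdriver lying flat; origin at bench level. Leave alone.

How it is judged (in metres and radians):
At the end, for the whole second after the job is handed in: The bar-shaped nozzle stands over the inlet within 5 mm (well under half a click) and the dial is still; the sprinkler stands level and at rest within 30 mm of where it stood (horizontal distance between fan_nozzle and arrow below 0.005 m and velocity of joint dial between -0.2 and 0.2 rad/s and distance of sprinkler from where it was at the start of the episode below 0.03 m and angle between sprinkler's own z axis and vertical below 0.05 rad and linear speed of sprinkler below 0.02 m/s); the robot touches nothing.
It fails at once if the sprinkler is lifted or tipped (height (world z) of sprinkler above 0.012 m or angle between sprinkler's own z axis and vertical above 0.15 rad).
It fails at once if the sprinkler is touched with anything but the fingers (contact force between the arm and sprinkler above 1 N).
It fails at once if another thing on the bench is knocked, shifted more than 20 mm or picked up (distance of any of twist_nozzle, connector, washer_tin, pliers, tape_measure, screw_jar, screwdriver from where it was at the start of the episode above 0.02 m or angle between any of twist_nozzle, connector, tape_measure, screw_jar's own z axis and vertical above 0.6 rad).
It also fails if it takes over 61 s, if anything falls off the work surface, if the arm or the gripper's body presses on something with over 40 N, if the wrist force passes 120 N, or if a joint passes its speed limit or range.

## Working session

There is one attempt and no reset: what is moved stays moved. The work goes in short steps, Python scripts to look and compute and a tool call to move; the robot and the scene stay as the last step left them, time stands still between calls to the robot, and variables do not carry over. Pictures are saved under pics/ and viewed, about 8 in all and at most 12, crops included, and the job is handed in when it is done.

Besides the shell and the picture viewer there is one more tool, called after "Emit:" as name([rows], argument=value, ...), one row to a line, values as JSON. drive_tool: Moves the arm, as the interface text tells. Its arguments: {"type":"object","properties":{"commands":{"type":"array","items":{"type":"object","properties":{"x":{"type":"number"},"y":{"type":"number"},"z":{"type":"number"},"yaw":{"type":"number"}}}},"gripper":{"type":"number"},"force":{"type":"number"}},"required":["commands"]}

```bash
mkdir -p pics; cat > h.py <<'E'
import numpy as np, cv2
from bench import robot
from scipy.spatial.transform import Rotation as R
def snap(n,f):
    p,d=robot.snapshot(n); cv2.imwrite('pics/'+f+'.png',p[:,:,::-1]); np.savez('pics/'+f+'.npz',p=p,d=d); return p,d
def cast(n,u,v,z):
    c=robot.camera_params(n); K=np.array(c['intrinsics']); V=np.array(c['view'])
    r=V[:3,:3].T@np.linalg.inv(K)@[u,v,1]; o=-V[:3,:3].T@V[:3,3]
    return o+r*(z-o[2])/r[2]
def proj(n,P):
    c=robot.camera_params(n); K=np.array(c['intrinsics']); V=np.array(c['view'])
    q=K@(V[:3,:3]@np.array(P)+V[:3,3]); return q[:2]/q[2]
E
python3 - <<'E'
from h import *
o=robot.get_obs(); print(o['time_s'],o['tcp_pos'],o['ee_rot'],o['ft_force'])
p,d=snap('top','top1'); q,_=snap('scene','scene1')
c=robot.camera_params('top'); print(c)
cv2.imwrite('pics/top1b.png',cv2.resize(p[:,:,::-1],(800,600),interpolation=cv2.INTER_CUBIC))
E
```

```text
0.0 [226.03586977 501.12048855 204.86956894] [ 2.10291421e-01  9.77638574e-01 -5.54608903e-04 -1.73236526e-04] [-0.18936934  0.60576296 -0.3435527 ]
{'intrinsics': array([[426.44228777,   0.        , 254.2856282 ],
       [  0.        , 426.44228777, 190.06591569],
       [  0.        ,   0.        ,   1.        ]]), 'view': array([[-1.85120496e-02, -9.99812520e-01,  5.67697570e-03,
         1.81755246e+01],
       [-9.79958803e-01,  1.70175155e-02, -1.98472033e-01,
         5.34497970e+02],
       [ 1.98338215e-01, -9.23732643e-03, -9.80090110e-01,
         1.27756633e+03],
       [ 0.00000000e+00,  0.00000000e+00,  0.00000000e+00,
         1.00000000e+00]])}
```

View pics/top1b.png

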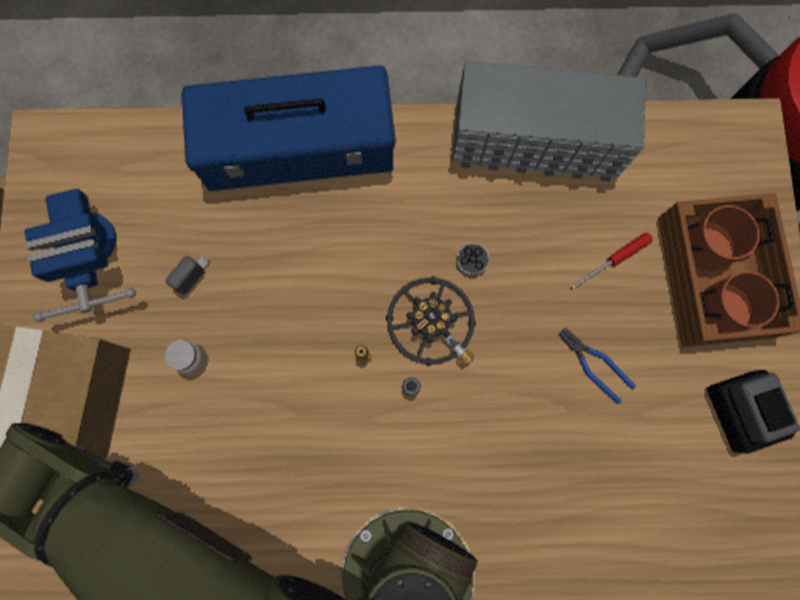

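View pics/scene1.png

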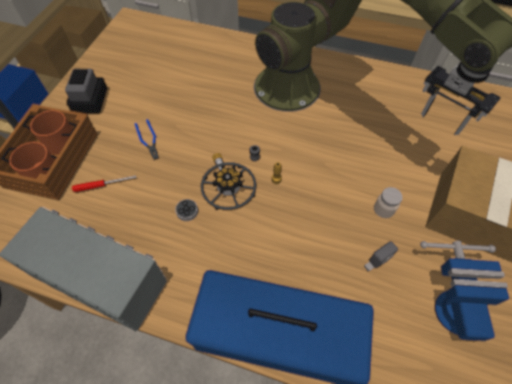

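The top view shows the sprinkler at (432,318) of the 800x600 picture. The inlet nut is at (464,357), the tin at (472,260), the twist nozzle at (362,354) and the connector at (411,387).

```bash
python3 - <<'E'
from h import *
s=.64
for n,u,v,z in [('dial',432,316,54),('sledc',431,320,10),('nut',464,357,30),('tin',472,259,25),('twist',362,350,90),('conn',411,383,50),('pl',565,332,8)]:
    print(n,cast('top',u*s,v*s,z).round(0))
print(robot.camera_params('wrist'))
o=robot.get_obs(); M=R.from_quat(o['ee_rot']).as_matrix(); print(M.round(3))
E
```

```text
dial [495. -60.  54.]
sledc [494. -60.  10.]
nut [ 415. -123.   30.]
tin [ 618. -147.   25.]
twist [425.  78.  90.]
conn [364. -15.  50.]
pl [ 465. -334.    8.]
{'intrinsics': array([[301.23194573,   0.        , 256.93928392],
       [  0.        , 301.23194573, 193.42854643],
       [  0.        ,   0.        ,   1.        ]]), 'mount': array([[ 4.40055031e-05, -9.72263019e-01, -2.33890190e-01,
         6.66915259e+01],
       [ 9.99999257e-01, -2.42146427e-04,  1.19472940e-03,
        -1.48586934e-01],
       [-1.21822689e-03, -2.33890069e-01,  9.72262285e-01,
        -1.79949484e+02],
       [ 0.00000000e+00,  0.00000000e+00,  0.00000000e+00,
         1.00000000e+00]])}
[[-0.912  0.411 -0.   ]
 [ 0.411  0.912 -0.001]
 [ 0.    -0.001 -1.   ]]
```

Emit:
drive_tool([
  {"x":-0.476,"y":-0.401},
  {"x":-0.476,"y":-0.401},
  {"x":-0.476,"y":-0.401},
  {"x":-0.476,"y":-0.401},
  {"x":-0.476,"y":-0.401},
  {"x":-0.476,"y":-0.401},
  {"x":-0.476,"y":-0.401},
  {"x":-0.476,"y":-0.401},
  {"x":-0.476,"y":-0.401},
  {"x":-0.476,"y":-0.401},
  {"x":-0.476,"y":-0.401},
  {"x":-0.476,"y":-0.401},
])

```text
$.commands[0]: bad value
```

Emit:
drive_tool([
  {"x":0,"y":0},
  {"x":0,"y":0},
])

```text
$.commands[0]: bad value
```

Emit:
drive_tool([
  {"x":-0.476,"y":-0.401,"z":0,"yaw":0},
  {"x":-0.476,"y":-0.401,"z":0,"yaw":0},
  {"x":-0.476,"y":-0.401,"z":0,"yaw":0},
  {"x":-0.476,"y":-0.401,"z":0,"yaw":0},
  {"x":-0.476,"y":-0.401,"z":0,"yaw":0},
  {"x":-0.476,"y":-0.401,"z":0,"yaw":0},
  {"x":-0.476,"y":-0.401,"z":0,"yaw":0},
  {"x":-0.476,"y":-0.401,"z":0,"yaw":0},
  {"x":-0.476,"y":-0.401,"z":0,"yaw":0},
  {"x":-0.476,"y":-0.401,"z":0,"yaw":0},
  {"x":-0.476,"y":-0.401,"z":0,"yaw":0},
  {"x":-0.476,"y":-0.401,"z":0,"yaw":0},
])

```text
time_s: 1.3
tcp_pos: [485.9, -41.9, 205.4]
ee_rot: [0.21, 0.978, 0.0, -0.0]
ft_force: [1.0, -0.4, 0.1]
opening: 1.001
```

Emit:
drive_tool([
  {"x":-0.01,"y":-0.008,"z":0,"yaw":0},
  {"x":-0.01,"y":-0.008,"z":0,"yaw":0},
  {"x":-0.01,"y":-0.008,"z":0,"yaw":0},
])

```text
time_s: 1.6
tcp_pos: [490.8, -50.3, 205.2]
ee_rot: [0.21, 0.978, 0.0, -0.0]
ft_force: [-0.2, -0.3, -0.4]
opening: 1.0
```

```bash
python3 - <<'E'
from h import *
o=robot.get_obs(); print(o['time_s'],o['tcp_pos'],o['ee_rot'],o['q'])
np.save('pics/w1o.npy',np.r_[o['tcp_pos'],o['ee_rot']])
p,d=snap('wrist','w1')
cv2.imwrite('pics/w1b.png',cv2.resize(p[:,:,::-1],(800,600),interpolation=cv2.INTER_CUBIC))
E
```

```text
1.6 [490.84346152 -50.2525502  205.19975622] [ 2.10201276e-01  9.77658052e-01  9.17931169e-05 -3.84315340e-04] [-1.76386373e-01  1.74257575e-01  1.67693213e+00  2.19184589e-04
  1.29116460e+00 -1.32368158e+00]
```

View pics/w1b.png

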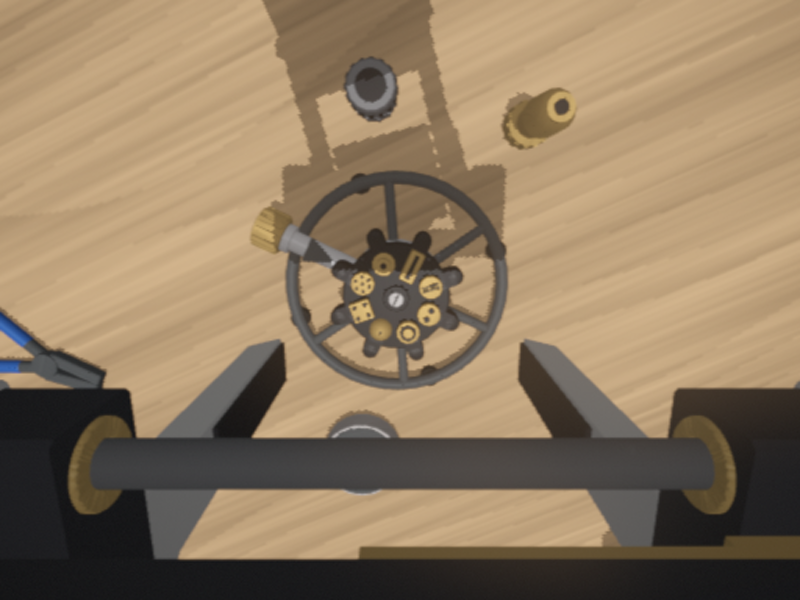

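The dial is at (397,300), the fan bar at (411,267) and the inlet nut at (270,230). The fan is two clicks clockwise of the inlet, so the dial needs +90° anticlockwise seen from above. Two opposite fingertips sit in opposite gaps, so yaw alone turns the dial with no net push. Next I measure the centre and the gap angle.

```bash
cat >> h.py <<'E'
def wcast(o,u,v,z):
    c=robot.camera_params('wrist'); K=np.array(c['intrinsics']); M=np.array(c['mount']); T=R.from_quat(o[3:]).as_matrix()
    C=T@M[:3,3]+o[:3]; r=T@M[:3,:3]@np.linalg.inv(K)@[u,v,1]; return C+r*(z-C[2])/r[2]
E
python3 - <<'E'
from h import *
o=np.load('pics/w1o.npy'); z=np.load('pics/w1.npz'); p=z['p']
k=.64
L=[(345,269),(376,237),(423,239),(455,275),(451,319),(415,349),(371,349),(340,311)]
P=np.array([wcast(o,u*k,v*k,54)[:2] for u,v in L])
A=np.c_[2*P,np.ones(8)]; s=np.linalg.lstsq(A,(P**2).sum(1),rcond=None)[0]; c=s[:2]; print('lobe circle',c,np.sqrt(s[2]+c@c))
# brass nozzles mask centroid on the dial
hsv=cv2.cvtColor(p,cv2.COLOR_RGB2HSV); m=((hsv[...,0]>12)&(hsv[...,0]<32)&(hsv[...,1]>90)&(hsv[...,2]>80)).astype(np.uint8)
vv,uu=np.mgrid[:384,:512]; m[(np.hypot(uu-254,vv-190)>34)]=0
n,l,st,ce=cv2.connectedComponentsWithStats(m)
for i in range(1,n):
    if st[i,4]>25:
        w=wcast(o,*ce[i],62)[:2]; print(ce[i].round(1),st[i,4],w.round(1))
print('screw',wcast(o,397*k,299*k,56), 'nut',wcast(o,270*k,230*k,30))
T=R.from_quat(o[3:]).as_matrix(); ay=np.degrees(np.arctan2(T[1,1],T[0,1])); print('tool y',ay)
a=np.degrees(np.arctan2(*(P-c).T[::-1])); print(a.round(1),np.hypot(*(P-c).T).round(1)); f=np.degrees(np.angle(np.exp(1j*8*np.radians(a)).mean()))/8
print('lobe phase mod45',f,'gap minus tool y mod45',(f+22.5-ay)%45)
E
```

```text
lobe circle [496.74453835 -55.78650531] 43.59414322024025
[263.3 170.3] 183 [480.2 -37.6]
[245.1 168.8] 171 [470.6 -54.9]
[231.7 181.1] 185 [476.9 -73.9]
[275.1 183.3] 184 [498.7 -31.7]
[231.  198.4] 181 [494.2 -83. ]
[274.  200.7] 172 [516.3 -40.7]
[243.2 210.5] 161 [512.5 -76.6]
[260.8 212. ] 162 [522.2 -59.3]
screw [498.73112399 -57.044167    56.        ] nut [ 416.79846696 -124.45983617   30.        ]
tool y 65.73170203444968
[-141.4  175.4  131.7   85.5   41.2   -6.7  -50.   -98.6] [41.9 44.4 44.2 43.7 42.9 42.8 45.3 43.4]
lobe phase mod45 -5.344531906513823 gap minus tool y mod45 41.423766059036495
```

Emit:
drive_tool([
  {"x":-0.008,"y":-0.0037,"z":0.02,"yaw":93.3},
  {"x":-0.008,"y":-0.0037,"z":0.04,"yaw":93.3},
  {"x":-0.008,"y":-0.0037,"z":0.06,"yaw":93.3},
  {"x":-0.008,"y":-0.0037,"z":0.08,"yaw":93.3},
  {"x":-0.008,"y":-0.0037,"z":0.1,"yaw":93.3},
  {"x":-0.008,"y":-0.0037,"z":0.1,"yaw":93.3},
  {"x":-0.008,"y":-0.0037,"z":0.1,"yaw":93.3},
  {"x":-0.008,"y":-0.0037,"z":0.1,"yaw":93.3},
  {"x":-0.008,"y":-0.0037,"z":0.1,"yaw":93.3},
  {"x":-0.008,"y":-0.0037,"z":0.1,"yaw":93.3},
  {"x":-0.008,"y":-0.0037,"z":0.1,"yaw":93.3},
  {"x":-0.008,"y":-0.0037,"z":0.1,"yaw":93.3},
], gripper=93.6)

```text
time_s: 2.85
tcp_pos: [496.9, -56.4, 105.8]
ee_rot: [0.855, 0.518, 0.0, 0.0]
ft_force: [-1.4, -0.9, -0.2]
opening: 0.933
```

Emit:
drive_tool([
  {"x":0,"y":0,"z":0,"yaw":0},
  {"x":0,"y":0,"z":0,"yaw":0},
  {"x":0,"y":0,"z":0,"yaw":0},
])

```text
time_s: 3.15
tcp_pos: [497.0, -57.6, 105.5]
ee_rot: [0.855, 0.519, 0.0, 0.0]
ft_force: [-0.2, 0.0, 0.4]
opening: 0.937
```

```bash
python3 - <<'E'
from h import *
o=robot.get_obs(); print(o['time_s'],o['tcp_pos'],o['ee_rot'],o['q'],o['opening'])
o=np.r_[o['tcp_pos'],o['ee_rot']];np.save('pics/w2o.npy',o)
T=R.from_quat(o[3:]).as_matrix(); print(T.round(3),'tool y',np.degrees(np.arctan2(T[1,1],T[0,1])))
p,d=snap('wrist','w2')
cv2.imwrite('pics/w2b.png',cv2.resize(p[:,:,::-1],(800,600),interpolation=cv2.INTER_CUBIC))
E
```

```text
3.15 [497.03351774 -57.5616711  105.50770855] [8.54715537e-01 5.19096668e-01 2.13436221e-05 2.77381051e-05] [-1.88503371e-01  3.00906252e-01  1.76925019e+00 -1.43267721e-05
  1.07136735e+00  2.90712356e-01] 0.9368063303381032
[[ 0.461  0.887  0.   ]
 [ 0.887 -0.461 -0.   ]
 [ 0.     0.    -1.   ]] tool y -27.45664549390051
```

View pics/w2b.png

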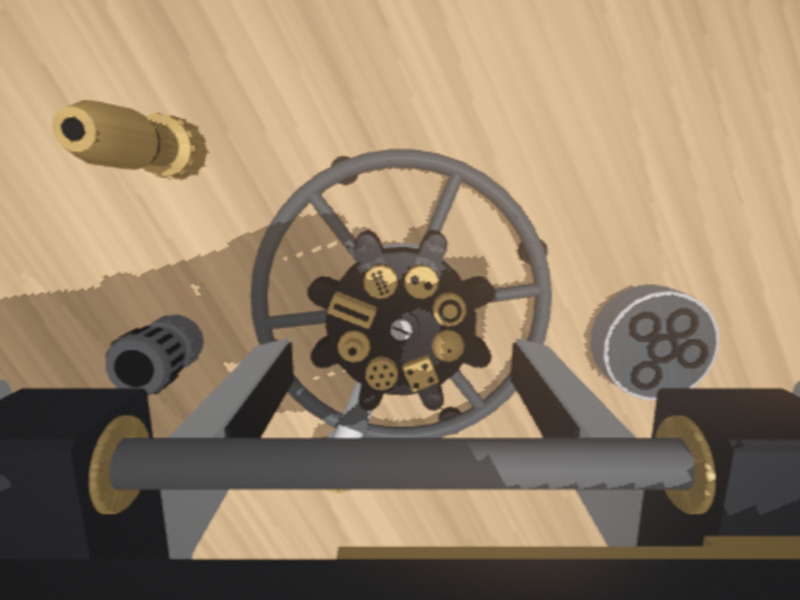

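The wrist view shows lobe pairs left (325,290)/(325,350) and right (480,288)/(478,350), so the gaps are level and facing the fingers. One refining measurement follows.

```bash
python3 - <<'E'
from h import *
o=np.load('pics/w2o.npy'); z=np.load('pics/w2.npz'); p=z['p']
T=R.from_quat(o[3:]).as_matrix()
k=.64
L=[(324,290),(325,350),(480,289),(479,350),(369,246),(433,246),(369,400),(434,398)]
P=np.array([(T.T@(wcast(o,u*k,v*k,54)-o[:3]))[:2] for u,v in L]); print('lobes rel tool\n',P.round(1),P.mean(0))
hsv=cv2.cvtColor(p,cv2.COLOR_RGB2HSV); m=((hsv[...,0]>12)&(hsv[...,0]<32)&(hsv[...,1]>90)&(hsv[...,2]>80)).astype(np.uint8)
vv,uu=np.mgrid[:384,:512]; m[(np.hypot(uu-256,vv-209)>48)]=0
n,l,st,ce=cv2.connectedComponentsWithStats(m)
W=np.array([(T.T@(wcast(o,*ce[i],62)-o[:3]))[:2] for i in range(1,n) if st[i,4]>60]); c=W.mean(0)
a=np.degrees(np.arctan2(*(W-c).T[::-1])); print(len(W),c,a.round(1),np.hypot(*(W-c).T).round(1),'phase',np.degrees(np.angle(np.exp(1j*8*np.radians(a)).mean()))/8)
E
```

```text
lobes rel tool
 [[ 18.3 -38.2]
 [-13.5 -38.9]
 [ 18.8  40.1]
 [-13.5  40.9]
 [ 40.3 -15.3]
 [ 40.3  16.2]
 [-41.5 -16.6]
 [-40.4  18. ]] [1.09447304 0.78894054]
9 [1.90658289 2.78093152] [ -29.3   17.7  -72.2   66.3   70.3  115.9 -111.5  163.9 -153.4] [25.6 23.4 27.7 22.9 22.7 23.1 28.  25.7 27.8] phase -22.43054212890154
```

Emit:
drive_tool([
  {"x":0.001,"y":0.0007,"z":0.02,"yaw":0},
  {"x":0.001,"y":0.0007,"z":0.04,"yaw":0},
  {"x":0.001,"y":0.0007,"z":0.046,"yaw":0},
  {"x":0.001,"y":0.0007,"z":0.052,"yaw":0},
  {"x":0.001,"y":0.0007,"z":0.056,"yaw":0},
  {"x":0.001,"y":0.0007,"z":0.056,"yaw":0},
])

```text
time_s: 3.8
tcp_pos: [498.2, -57.3, 49.5]
ee_rot: [0.855, 0.518, 0.0, 0.0]
ft_force: [0.6, -0.2, -0.1]
opening: 0.936
```

Emit:
drive_tool([
  {"x":0,"y":0,"z":0.003,"yaw":0},
  {"x":0,"y":0,"z":0.006,"yaw":0},
  {"x":0,"y":0,"z":0.007,"yaw":0},
  {"x":0,"y":0,"z":0.007,"yaw":0},
])

```text
time_s: 4.2
tcp_pos: [498.1, -57.2, 42.4]
ee_rot: [0.855, 0.518, -0.0, -0.0]
ft_force: [-0.7, 0.7, 0.5]
opening: 0.939
```

Emit:
drive_tool([
  {"x":0,"y":0,"z":0,"yaw":-4},
  {"x":0,"y":0,"z":0,"yaw":-8},
  {"x":0,"y":0,"z":0,"yaw":-12},
  {"x":0,"y":0,"z":0,"yaw":-16},
  {"x":0,"y":0,"z":0,"yaw":-20},
  {"x":0,"y":0,"z":0,"yaw":-24},
  {"x":0,"y":0,"z":0,"yaw":-28},
  {"x":0,"y":0,"z":0,"yaw":-32},
  {"x":0,"y":0,"z":0,"yaw":-36},
  {"x":0,"y":0,"z":0,"yaw":-40},
  {"x":0,"y":0,"z":0,"yaw":-45},
  {"x":0,"y":0,"z":0,"yaw":-45},
])

```text
time_s: 5.4
tcp_pos: [498.2, -57.3, 42.6]
ee_rot: [0.591, 0.806, 0.0, 0.0]
ft_force: [0.8, -0.1, 0.6]
opening: 0.935
```

Emit:
drive_tool([
  {"x":0,"y":0,"z":0,"yaw":-4},
  {"x":0,"y":0,"z":0,"yaw":-8},
  {"x":0,"y":0,"z":0,"yaw":-12},
  {"x":0,"y":0,"z":0,"yaw":-16},
  {"x":0,"y":0,"z":0,"yaw":-20},
  {"x":0,"y":0,"z":0,"yaw":-24},
  {"x":0,"y":0,"z":0,"yaw":-28},
  {"x":0,"y":0,"z":0,"yaw":-32},
  {"x":0,"y":0,"z":0,"yaw":-36},
  {"x":0,"y":0,"z":0,"yaw":-40},
  {"x":0,"y":0,"z":0,"yaw":-45},
  {"x":0,"y":0,"z":0,"yaw":-45},
])

```text
time_s: 6.6
tcp_pos: [498.2, -57.2, 42.5]
ee_rot: [0.239, 0.971, 0.0, 0.0]
ft_force: [-0.1, 0.4, -0.5]
opening: 0.939
```

```bash
python3 - <<'E'
from h import *
o=robot.get_obs(); print(o['time_s'],o['tcp_pos'],o['ft_force'],o['moment'],o['q'])
p,d=snap('wrist','w3')
cv2.imwrite('pics/w3b.png',p[:,:,::-1])
E
```

```text
6.6 [498.22277388 -57.24954272  42.54026301] [-0.13403356  0.3739655  -0.46287517] [ 0.03998748  0.03194277 -0.00015141] [-1.87458839e-01  3.98599443e-01  1.80897032e+00  1.66945523e-05
  9.33872281e-01 -1.27596256e+00]
```

View pics/w3b.png

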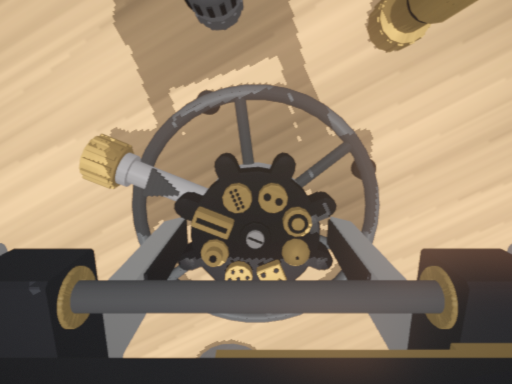

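The bar nozzle at (212,222) is now in line with the inlet pipe and nut at (105,160), and the fingers are free in the gaps. Next I lift straight up and check.

Emit:
drive_tool([
  {"x":0,"y":0,"z":0,"yaw":0},
  {"x":0,"y":0,"z":-0.005,"yaw":0},
  {"x":0,"y":0,"z":-0.015,"yaw":0},
  {"x":0,"y":0,"z":-0.04,"yaw":0},
  {"x":0,"y":0,"z":-0.08,"yaw":0},
  {"x":0,"y":0,"z":-0.12,"yaw":0},
  {"x":0,"y":0,"z":-0.16,"yaw":0},
  {"x":0,"y":0,"z":-0.16,"yaw":0},
  {"x":0,"y":0,"z":-0.16,"yaw":0},
  {"x":0,"y":0,"z":-0.16,"yaw":0},
])

```text
time_s: 7.65
tcp_pos: [497.7, -57.2, 201.6]
ee_rot: [0.239, 0.971, -0.0, -0.001]
ft_force: [0.4, 0.2, -0.4]
opening: 0.936
```

```bash
python3 - <<'E'
from h import *
o=robot.get_obs(); print(o['time_s'],o['tcp_pos'],o['ft_force'])
o=np.r_[o['tcp_pos'],o['ee_rot']]; np.save('pics/w4o.npy',o)
p,d=snap('wrist','w4')
cv2.imwrite('pics/w4b.png',cv2.resize(p[:,:,::-1],(800,600),interpolation=cv2.INTER_CUBIC))
hsv=cv2.cvtColor(p,cv2.COLOR_RGB2HSV); m=((hsv[...,0]>12)&(hsv[...,0]<32)&(hsv[...,1]>90)&(hsv[...,2]>80)).astype(np.uint8)
vv,uu=np.mgrid[:384,:512]; m[(np.hypot(uu-254,vv-190)>34)]=0
n,l,st,ce=cv2.connectedComponentsWithStats(m)
W=np.array([wcast(o,*ce[i],62)[:2] for i in range(1,n) if st[i,4]>60]); c=W.mean(0)
print(len(W),c,W.round(1),np.degrees(np.arctan2(*(W-c).T[::-1])).round(1))
E
```

```text
7.65 [497.65033894 -57.16560517 201.57587637] [ 0.44978042  0.24304905 -0.37584036]
8 [496.84539458 -57.68662141] [[471.9 -55.4]
 [481.2 -39.2]
 [499.  -32.7]
 [477.9 -73.7]
 [493.8 -82.7]
 [515.8 -40.9]
 [522.1 -59.7]
 [513.1 -77.2]] [ 174.9  130.2   85.2 -139.8  -96.8   41.6   -4.5  -50.2]
```

View pics/w4b.png

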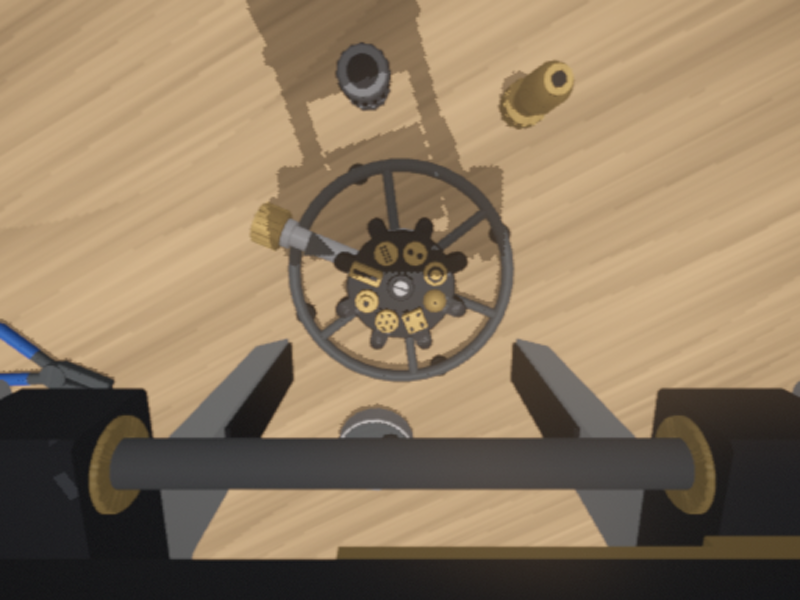

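The bar nozzle at (366,275) lies in line with the arrow and nut at (270,225). It sits at -139.8°, which matches the inlet bearing of -139.8°. The sprinkler is within about 1 mm of where it stood, so I'm handing in.

```bash
python3 -c "
from bench import robot
print(robot.close_job())"
```

```text
the job is handed in; nothing more can be done
None
```

The sprinkler is set to its flat-fan pattern: I turned the dial two clicks (+90°) anticlockwise, and the bar nozzle now sits over the inlet. I handed the job in at about 7.7 s; it reports no verdict.

**How I did it:** I used both fingertips rather than one, set in opposite gaps of the lobed rim, and yawed about the dial's axis so that there was no net push on the sprinkler. Then I lifted straight out.

**Last checks:**
- **Nozzle:** it sits at -139.8°, the same as the inlet bearing measured before the turn.
- **Sprinkler:** the dial centre moved less than 1 mm.
- **Forces:** wrist force readings were about 1 N or less while the fingers were at the dial, and the arm ended about 200 mm up, clear of everything.
- **Other things:** the twist nozzle, connector, tin and pliers look undisturbed in the last picture. I did not look again at the tape measure, screw jar and screwdriver, but the arm worked nowhere near them.

No check failed. One count in the refining measurement picked up nine brass spots instead of eight, so I centred on the lobes instead.

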